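# Clamp the plaster mould shut

## Robot

A 6-joint arm with a two-finger parallel gripper is mounted at the origin on the work surface. World frame = base frame: x ahead of the robot, y to its left, z up, the work surface at z = 0. Lengths are in m, angles in rad, forces in N, time in s.
With the tool pointing down it reaches from about 0.225 to 0.875 m from the base axis. Payload 3.4 kg.
Tool frame: the origin (TCP) lies midway between the tips of the shut fingers; the grasp point (between the pads) lies 19 mm behind it; z points along the fingers, y is the line along which they close (so a half turn about z gives the same grasp; the last joint's range is limited). The gripper opens to 85 mm and grips with 20 to 120 N. Pads are 22 mm wide; open, the fingers measure 114 mm over their backs; the gripper's body (76 mm by 85 mm) begins 54 mm behind the grasp point. The pads swing forward as they close: fully open they stand 13 mm farther back than shut.
Start: joints at [1.176, 0.276, 1.505, -0, 1.361, -0.121], TCP at [0.155, 0.554, 0.231] pointing down, gripper open.
Joint ranges: [-2.89, 2.89], [-0.75, 2.08], [0.22, 2.7], [-1.18, 4.32], [0.11, 2.71], [-2.7, 2.7]. Speed limits (rad/s): [2.57, 2.57, 3.14, 3.14, 3.14, 3.14].

## Interface

Orientations are given as a unit quaternion [w, x, y, z].
In Python, from rig import * gives the robot as it stands.
- The arm moves only by the tool apply_moves, never from a script. Its argument "steps" is one flat list of numbers, 4 for each row, row after row: the shift along the world's x, y, z in cm, then the turn about the world's z in degrees. A call has 1 to 8 rows; each row is the pose to reach, as a shift and turn from the pose commanded when the call began; what a row does not reach only later rows make up. A row lasts 1/12 s, in which the tool goes at most 41.7 mm and 7.16 degrees, less where a joint would pass 70% of its speed; a pose out of reach is approached as far as the arm can. A call with a gripper value outside its range is refused whole. "jaw" is the closure in counts, from 0 (fully open) to 255 (shut), set as the call begins (left out, the last holds). The fingers move at their own pace and stop on an object; "newtons" is the grip in N (left out, the last holds). Time passes only in rows, so rows that repeat a pose let the fingers close. It gives the time, the measured TCP pose, the force, the opening and the grip force at its end, in the units of the state.
- get_state(): the state, without advancing time (a new reading comes with each control period).
- get_image(name): name is "side" or "top"; returns the picture (480x640x3 uint8, red, green, blue); there is no depth.
- calibration(name): a dict with "fx", "fy", "cx", "cy" (pixels), "xyz" and "rotation" of the camera in the world. Camera axes: x right, y up, looking along -z (the intrinsics and any distortion apply to the point x, -y, -z); pixel columns grow to the right and rows downward; lengths in m; the calibration is good to about 2 mm. A picture is of the moment at which its call begins. calibration takes no time and is no camera call.
- sign_off(): hands the job in; it is judged then, once.
The state is a dict: "clock": time; "qpos": joint angles; "qd": joint speeds; "effort": joint torques, N m; "position": TCP position; "ee_rot": TCP orientation; "contact_force": force on the tool from outside, world axes, zero at the start; "moment": the same for the moment, N m; "width": finger opening in m; "gripper_force": force on a finger pad.
Only numpy, scipy, OpenCV 4.12 (cv2) and the standard library are available. Lean on these libraries where they do the work, as an engineer would, in place of code of your own. Each camera call takes 0.05 s, during which the arm holds its last target. There are 200 camera calls.

## Task

Clamp the plaster mould shut in its casting jig: swing the steel clamp strap round with a finger until it stops squarely across the mould, and only then push the cam lever at its free end all the way down, so that its cam bears on the mould. Only push, and lift or carry nothing; leave the mould seated and everything else on the bench where it stands.

Things in the scene. Friction and masses are not known exactly. Their poses are not given: they have to be found in the camera images.
- jig: Plywood casting jig fixed to the bench, 310 x 320 x 18 mm (x from -165 to +145 mm, y +-160 mm of its origin). Origin at bench level under the centre of the mould; z up. It carries the lower plaster mould half (150 x 120 mm in jig x and y, up to 56 mm above the bench) with wooden cleats round it up to 72 mm, and a steel pivot post at jig (0, +105 mm).
- mould_top: Loose upper half of the plaster mould, 150 x 120 x 36 mm, about 0.6 kg, lying on the lower half; its axes are about those of the jig. Origin at the centre of its underside, 56 mm above the bench; its top face is 92 mm above the bench.
- strap (a joint): Angle of the clamp strap about its vertical post (rad). 0 = against its stop, squarely across the middle of the mould, lying along jig -y from the post; grows as the strap swings open, anticlockwise from above (+1.57: it points along jig +x, off the mould). Range 0 to 2.0. It stays where it is left; about 2 N at 80 mm from the post moves it.
- strap_pivot (a point): Point on the axis of the strap's post, at half the strap's height, 115 mm above the bench.
- strap_end (a point): Middle of the strap's free end, 127 mm from strap_pivot, 115 mm above the bench. The strap is a straight steel channel 38 mm wide and 22 mm tall (104 to 126 mm above the bench, so 12 mm clear of the mould), its flat sides 19 mm either side of the line from strap_pivot to strap_end.
- cam_lever: Cam lever in the strap's free end: steel arm with an eccentric roller (the cam, 26 mm across) at its axle and a black pad at its tip. Origin at the middle of its horizontal axle (pin 44 mm long), 105 mm from the post's axis along the strap and 114.5 mm above the bench; the arm lies along its own -y.
- lever (a joint): Angle of the cam lever about that axle (rad), growing as it is pushed down. The lever points away from the post, in the strap's own direction. 0 = 60 degrees above level, 1.05 = level, 1.22 = end stop, fully down, 10 degrees below level, the cam then bearing on the mould if the strap lies across it. It stays where it is left; about 3 N on the pad moves it, growing to about 10 N over the last 20 degrees, as the cam squeezes the mould.
- lever_pad (a point): Point on the upper face of the black end pad of the lever, where to push: 76 mm along the lever from the axle and 5 mm above its middle line. The pad is 32 mm wide, 36 mm long (from 56 to 92 mm from the axle) and 10 mm thick. It moves with the lever.
- glaze_pot: Bystander: small open white pot, 52 mm across, 45 mm tall, on the jig board. Origin at the centre of its underside.
- pigment_jar: Bystander: small blue jar, 42 mm across, 55 mm tall, on the jig board. Origin at the centre of its underside.
- slip_jar: Bystander: small brown jar, 40 mm across, 50 mm tall, on the jig board. Origin at the centre of its underside.
- bowl: Bystander: blue bowl, 120 mm across, 50 mm tall. Origin at the centre of its underside.
- mug: Bystander: brown mug, 80 mm across, 90 mm tall. Origin at the centre of its underside.
- bottle: Bystander: clear bottle, 64 mm across, 180 mm tall. Origin at the centre of its underside.
- brush: Bystander: brush lying flat.
There are look-alikes about, which are no part of the job. What is shaped like the mould_top but brown or red is not meant.

How it is judged:
On the way, in this order (a step that is already met when the one before it is completed fails the run):
1. the strap lies across the mould with the cam lever still up (value of joint strap below 0.06 rad and value of joint lever below 0.6 rad), for 0.2 s.
2. the cam lever is fully down and its cam bears on the mould (value of joint strap below 0.06 rad and value of joint lever above 1.13 rad and contact force between cam_lever and mould_top above 5 N), for 0.2 s.
At the end, for the whole second after the job is handed in: The strap is within 0.06 rad of its stop across the mould, the lever is within 0.09 rad of its lower stop, its cam presses on the upper mould half with more than 5 N, and that half lies at rest, seated (within 6 mm sideways and 3 mm in height of its place) (all of step 2 and horizontal distance between mould_top and jig below 0.006 m and height (world z) of mould_top below 0.059 m and linear speed of mould_top below 0.02 m/s); the robot touches nothing.
It fails at once if the cam lever is pushed down before the strap is across the mould (value of joint lever above 0.7 rad and value of joint strap above 0.15 rad).
It fails at once if the upper mould half is lifted (over 8 mm), tipped or shoved more than 10 mm (height (world z) of mould_top above 0.064 m or distance of mould_top from where it was at the start of the episode above 0.01 m or angle between mould_top's own z axis and vertical above 0.1 rad).
It fails at once if a bystander is lifted, carried or moved more than 25 mm (distance of any of glaze_pot, pigment_jar, slip_jar, bowl, mug, bottle, brush from where it was at the start of the episode above 0.025 m).
It also fails if it takes over 54 s, if anything falls off the work surface, if the arm or the gripper's body presses on something with over 40 N, if the wrist force passes 120 N, or if a joint passes its speed limit or range.

## Working session

There is one attempt and no reset: what is moved stays moved. The work goes in short steps, Python scripts to look and compute and a tool call to move; the robot and the scene stay as the last step left them, time stands still between calls to the robot, and variables do not carry over. Pictures are saved under pics/ and viewed, at most 10 in all, crops included, and the job is handed in when it is done.

Besides the shell and the picture viewer there is one more tool, called by a JSON object that holds its "name" and its "arguments", one argument or row to a line. apply_moves: Moves the arm, as the interface text tells. Its arguments: {"type":"object","properties":{"steps":{"type":"array","items":{"type":"number"}},"jaw":{"type":"number"},"newtons":{"type":"number"}},"required":["steps"]}

```bash
mkdir -p pics
python3 - <<'E'
from rig import *
import cv2
for n in("side","top"):
    cv2.imwrite(f"pics/{n}0.png",get_image(n)[:,:,::-1]); print(calibration(n))
print(get_state())
E
```

```text
{'fx': 534.3032291041504, 'fy': 534.3032291041504, 'cx': 317.3208399559154, 'cy': 239.0526592675362, 'xyz': array([-0.18707425, -0.77585087,  0.74917956]), 'rotation': array([ 0.81153624,  0.46024286, -0.17053552, -0.31702221])}
{'fx': 508.6876642915787, 'fy': 508.6876642915787, 'cx': 315.7106004152675, 'cy': 241.55606835349366, 'xyz': array([ 0.34082006, -0.03899249,  1.28210953]), 'rotation': array([ 0.70623511,  0.04275189, -0.03980813, -0.7055633 ])}
{'clock': 0.1, 'qpos': array([ 1.17596733e+00,  2.76580444e-01,  1.50602205e+00, -5.24468191e-06,
        1.36071425e+00, -1.20956671e-01]), 'qd': array([ 0.00029546, -0.00109283, -0.00249002, -0.000543  , -0.00289712,
        0.00184761]), 'effort': array([ 1.10321900e-03, -4.17699909e+01, -2.46406692e+01, -1.75193850e-04,
        5.69165408e-03, -3.49540403e-05]), 'position': array([0.15531276, 0.5531296 , 0.23049227]), 'ee_rot': array([-2.17379299e-04,  1.36508009e-01,  9.90638592e-01, -8.34189322e-04]), 'contact_force': array([-0.55152395,  0.60489274,  0.25315845]), 'moment': array([0.01381865, 0.00709426, 0.00808618]), 'gripper_force': 0.0, 'width': 0.08542375862535465}
```

View pics/top0.png

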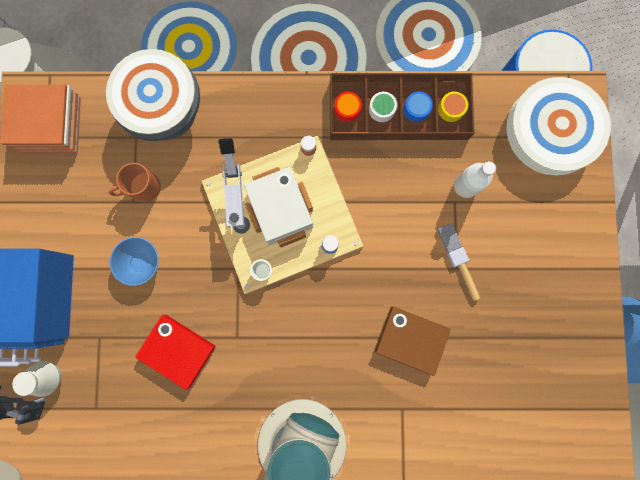

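View pics/side0.png

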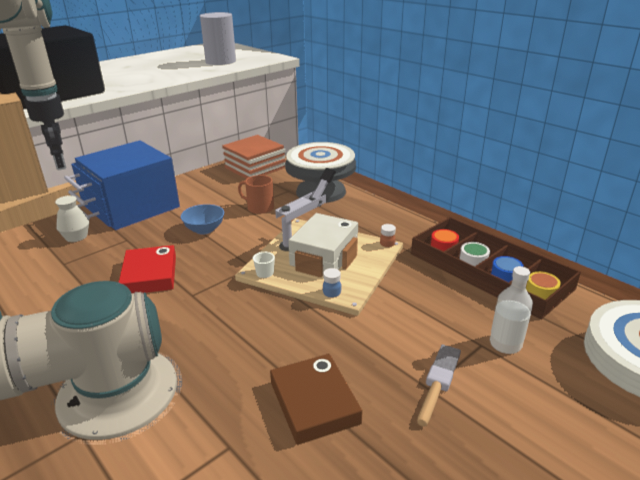

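Top view: the jig board is at (282,215) and the white mould at (279,205). The strap runs from the post at (240,222) up to about (230,175), with the black pad raised at (227,146). There are three mould-shaped candidates: white (279,205) on the jig, red (175,352) and brown (412,340). The white one fits because it is plaster, cleated in the jig, and not brown or red. I'll measure it and confirm in a crop.

```bash
cat > h.py <<'E'
from rig import *
import numpy as np, cv2
from scipy.spatial.transform import Rotation as R
def cam(n):
    c=calibration(n); w,x,y,z=c["rotation"]; return c,R.from_quat([x,y,z,w]).as_matrix()
def ray(n,p):
    c,M=cam(n); d=M@np.array([(p[0]-c["cx"])/c["fx"],-(p[1]-c["cy"])/c["fy"],-1]); return c["xyz"],d
def onz(n,p,z):
    o,d=ray(n,p); return o+d*(z-o[2])/d[2]
def proj(n,P):
    c,M=cam(n); q=M.T@(np.array(P)-c["xyz"]); return np.array([c["cx"]-c["fx"]*q[0]/q[2],c["cy"]+c["fy"]*q[1]/q[2]])
E
python3 - <<'E'
from h import *
im=cv2.imread("pics/top0.png"); hsv=cv2.cvtColor(im,cv2.COLOR_BGR2HSV)
def biggest(m,lo=0):
    r=np.zeros_like(m); r[125:305,190:375]=m[125:305,190:375]
    return max(cv2.findContours(r,0,1)[0],key=cv2.contourArea)
print(hsv[160,300],hsv[200,270],hsv[180,350],hsv[200,234],hsv[146,227])
wood=cv2.inRange(hsv,(15,60,170),(30,160,255))
wood=cv2.morphologyEx(wood,cv2.MORPH_OPEN,np.ones((3,3)))
h=cv2.minAreaRect(biggest(wood)); b=cv2.boxPoints(h); B=np.array([onz("top",p,.018) for p in b]); print("board px",b.round(),"\n",B.round(3),np.linalg.norm(np.diff(B,axis=0),axis=1))
wh=cv2.inRange(hsv,(0,0,170),(180,50,255)); wh[:,:247]=0
wh=cv2.morphologyEx(wh,cv2.MORPH_OPEN,np.ones((5,5)))
h=cv2.minAreaRect(biggest(wh)); b=cv2.boxPoints(h); M=np.array([onz("top",p,.092) for p in b]); print("mould px",b.round(),"\n",M.round(3),M.mean(0),np.linalg.norm(np.diff(M,axis=0),axis=1),np.degrees(np.arctan2(*np.diff(M,axis=0)[:,1::-1].T[::1])) )
a=cv2.resize(im[130:300,190:375],None,fx=3,fy=3,interpolation=2)
s=cv2.imread("pics/side0.png"); c=cv2.resize(s[155:315,230:410],(555,510),interpolation=2)[:, :]
cv2.imwrite("pics/crop.png",cv2.resize(np.hstack([a,c]),(800,367)))
E
```

```text
[ 19 106 193] [ 30  12 235] [ 15 141 193] [120   9 225] [110  60  38]
board px [[197. 177.]
 [345. 124.]
 [387. 241.]
 [240. 295.]] 
 [[ 0.654  0.267  0.018]
 [ 0.794 -0.107  0.018]
 [ 0.49  -0.212  0.018]
 [ 0.356  0.153  0.018]] [0.4002935  0.32215547 0.38934005]
mould px [[243. 184.]
 [290. 166.]
 [313. 223.]
 [266. 241.]] 
 [[ 0.618  0.14   0.092]
 [ 0.664  0.029  0.092]
 [ 0.525 -0.026  0.092]
 [ 0.481  0.084  0.092]] [0.57177248 0.05650081 0.092     ] [0.12033881 0.14889988 0.11872602] [ -67.65197441 -158.3183049   112.06533269]
```

View pics/crop.png

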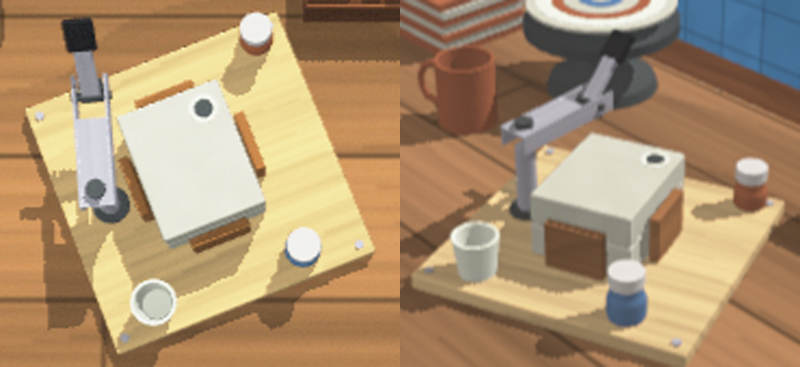

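The crop confirms the white mould is seated in the jig's cleats, with the strap parked on its left and the lever up. In full-frame pixels the post bolt is at about (234,218) and the pad at about (227,146) in top and (329,175) in side. The mould sides come out at 120 x 149 mm, which matches. Next is the strap angle.

Run:
```python
from h import *
im=cv2.imread("pics/top0.png"); hsv=cv2.cvtColor(im,cv2.COLOR_BGR2HSV)
th=np.radians(21.9); C=np.array([.572,.0565]); ey=np.array([-np.sin(th),np.cos(th)]); piv=C+.105*ey
print("pivot pred",piv,"bolt ray",onz("top",(234,218),.13))
m=cv2.inRange(hsv,(105,3,150),(135,45,255)); m[:, :215]=0;m[:,247:]=0;m[:130]=0;m[235:]=0
m=cv2.morphologyEx(m,cv2.MORPH_CLOSE,np.ones((5,5)))
c=max(cv2.findContours(m,0,1)[0],key=cv2.contourArea); r=cv2.minAreaRect(c); b=cv2.boxPoints(r)
print("strap px",b.round()); P=np.array([onz("top",p,.126)[:2] for p in b]);print(P.round(3),P.mean(0))
o1,d1=ray("top",(227,146));o2,d2=ray("side",(329,175))
t=np.linalg.lstsq(np.c_[d1,-d2],o2-o1,rcond=None)[0];a=o1+t[0]*d1;e=o2+t[1]*d2
p=(a+e)/2;print("pad",p,np.linalg.norm(a-e),"r",np.linalg.norm(p[:2]-piv),"yaw",np.degrees(np.arctan2(*(p[:2]-piv)[::-1])))
```

```text
pivot pred [0.53283628 0.15392281] bolt ray [0.53031353 0.15343782 0.13      ]
strap px [[221. 154.]
 [238. 153.]
 [244. 225.]
 [227. 226.]]
[[0.682 0.187]
 [0.685 0.148]
 [0.516 0.131]
 [0.513 0.17 ]] [0.59865062 0.15890302]
pad [0.69165301 0.16501695 0.16506042] 0.005513625647155346 r 0.15920374222006373 yaw 3.995906719795082
```

The strap yaw is about 5°, so the strap angle is about 1.27 rad. The pivot is at (0.532, 0.154), where prediction and ray agree to 3 mm, and the lever is about 45° up. I'm moving shut fingers to the strap's outer side, at 70 mm from the post.

{"name": "apply_moves", "arguments": {
  "steps": [3,-2.4,0,-6,6,-4.8,0,-12,9,-7.2,0,-18,12,-9.5,0,-24,15,-12,0,-30,18,-14.2,0,-36,21,-16.5,0,-42,24,-18.8,0,-48],
  "jaw": 255,
  "newtons": 40
}}

```text
clock: 0.77
position: [0.3964, 0.3641, 0.231]
ee_rot: [-0.0, 0.53, 0.848, -0.0]
contact_force: [0.5, 0.2, 0.1]
width: 0.0001
gripper_force: 0.0
```

{"name": "apply_moves", "arguments": {
  "steps": [3,-2,0,-6,6,-4,0,-12,9,-6,0,-18,12,-8,0,-21,15,-10.5,0,-21,18,-13,0,-21,20.3,-15.5,0,-21,20.3,-15.5,0,-21]
}}

```text
clock: 1.43
position: [0.6032, 0.2053, 0.23]
ee_rot: [0.002, 0.676, 0.737, -0.001]
contact_force: [-0.2, 0.2, -0.3]
width: 0.0001
gripper_force: 0.0
```

Run:
```python
from h import *
s=get_state();print(s["clock"],s["position"],s["ee_rot"],s["contact_force"],s["qpos"],s["width"])
i=get_image("top")[:,:,::-1];j=get_image("side")[:,:,::-1]
cv2.imwrite("pics/a.png",cv2.resize(np.hstack([i[120:300,170:380],j[100:280,220:430]]),(800,343)))
```

```text
1.4333 [0.60319764 0.20529018 0.2299866 ] [ 2.09907815e-03  6.75565570e-01  7.37296642e-01 -6.44931950e-04] [-0.17795799  0.23845887 -0.29416767] [ 0.22131216  0.37015353  1.36717762 -0.0042426   1.40292463  0.13468935] 0.00010746472468403994
```

View pics/a.png

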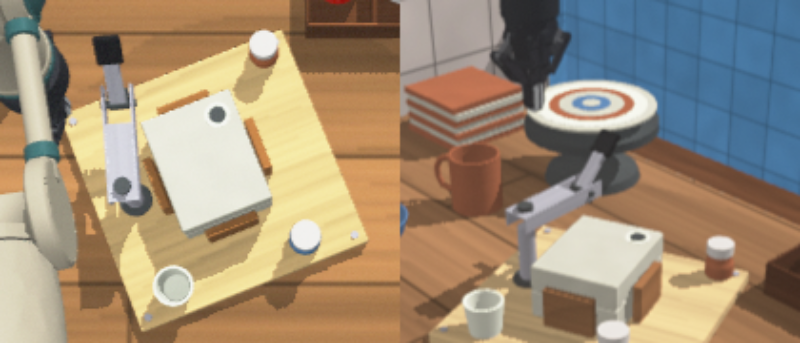

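The shut fingers are above and to the left of the strap, and the scene is unchanged. Descending beside the strap.

{"name": "apply_moves", "arguments": {
  "steps": [-0.3,0,-3,0,-0.3,0,-6,0,-0.3,0,-9,0,-0.3,0,-12.2,0,-0.3,0,-12.2,0,-0.3,0,-12.2,0]
}}

```text
clock: 2.03
position: [0.5932, 0.2114, 0.1081]
ee_rot: [-0.001, 0.673, 0.74, -0.002]
contact_force: [0.2, 0.0, 0.3]
width: 0.0002
gripper_force: 0.0
```

Run:
```python
from h import *
s=get_state();print(s["position"],s["contact_force"])
# TCP path: strap yaw s, r=.07, lateral 30 mm, tool y yaw = s
piv=np.array([.5318,.1537])
for y in [5,0,-7,-14,-21,-28,-35,-42,-49,-56,-63,-68.1]:
    a=np.radians(y);u=np.array([np.cos(a),np.sin(a)]);n=np.array([-u[1],u[0]])
    print(y,((piv+.07*u+.030*n-s["position"][:2])*100).round(1))
i=get_image("side")[:,:,::-1]
cv2.imwrite("pics/b.png",cv2.resize(i[100:280,220:430],(700,600)))
```

```text
[0.59316332 0.21138453 0.10805156] [0.22893922 0.0416823  0.25495074]
5 [ 0.6 -2.2]
0 [ 0.9 -2.8]
-7 [ 1.2 -3.6]
-14 [ 1.4 -4.6]
-21 [ 1.5 -5.5]
-28 [ 1.5 -6.4]
-35 [ 1.3 -7.3]
-42 [ 1.1 -8.2]
-49 [ 0.7 -9.1]
-56 [ 0.3 -9.9]
-63 [ -0.3 -10.6]
-68.1 [ -0.7 -11.1]
```

View pics/b.png

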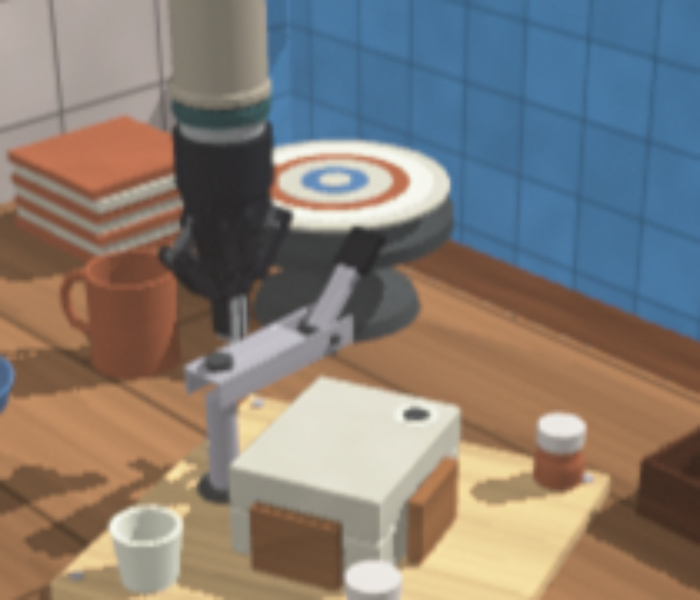

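The fingers are down behind the strap's outer face with no contact, and the lever is still up. Starting the swing slowly, turning the tool along with the strap.

{"name": "apply_moves", "arguments": {
  "steps": [0.3,-1,0,0,0.5,-1.8,0,0,0.6,-2.3,0,-2,0.9,-2.8,0,-5,1.0,-3.2,0,-8.5,1.2,-3.6,0,-12,1.3,-4.1,0,-15.5,1.4,-4.6,0,-19]
}}

```text
clock: 2.75
position: [0.6109, 0.1646, 0.1117]
ee_rot: [0.0, 0.788, 0.616, 0.002]
contact_force: [-1.3, 2.3, 1.3]
width: -0.0003
gripper_force: 1.1
```

{"name": "apply_moves", "arguments": {
  "steps": [0.1,-0.5,0,-3.5,0.1,-0.9,0,-7,0.1,-1.4,0,-10.5,0.1,-1.8,0,-14,0,-2.3,0,-17.5,-0.1,-2.7,0,-21,-0.2,-3.2,0,-24.5,-0.3,-3.6,0,-28]
}}

```text
clock: 3.42
position: [0.6081, 0.1283, 0.1116]
ee_rot: [0.0, 0.913, 0.407, 0.002]
contact_force: [0.3, 3.0, 0.4]
width: -0.0001
gripper_force: 1.0
```

{"name": "apply_moves", "arguments": {
  "steps": [-0.2,-0.5,0,-3.5,-0.4,-0.9,0,-7,-0.6,-1.3,0,-10.5,-0.8,-1.7,0,-14,-0.9,-1.9,0,-16,-0.9,-1.9,0,-16]
}}

```text
clock: 3.92
position: [0.5989, 0.1086, 0.1115]
ee_rot: [0.0, 0.961, 0.277, 0.002]
contact_force: [1.1, 0.2, 0.9]
width: 0.0
gripper_force: 0.3
```

Run:
```python
from h import *
s=get_state();print(s["position"],s["contact_force"])
i=get_image("top")[:,:,::-1];j=get_image("side")[:,:,::-1]
cv2.imwrite("pics/c.png",cv2.resize(np.hstack([i[120:300,170:380],j[130:310,220:430]]),(800,343)))
```

```text
[0.598852   0.10863689 0.11145456] [1.10492326 0.19536285 0.88178502]
```

View pics/c.png

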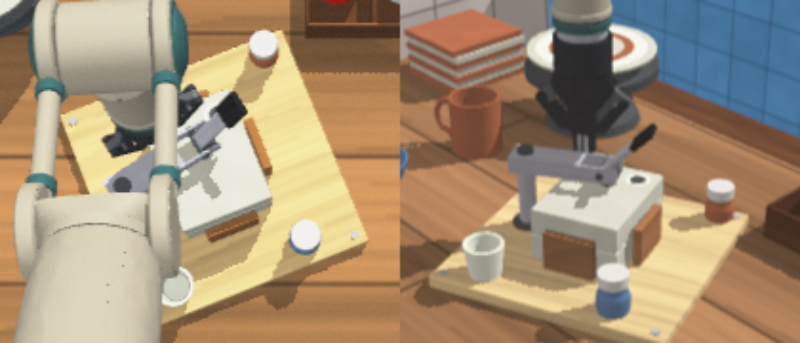

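The strap is nearly there, at about -58° yaw, with the lever still up in the side view. Finishing to the stop at -68° and feeling for force.

{"name": "apply_moves", "arguments": {
  "steps": [-0.3,-0.3,0,-3,-0.7,-0.5,0,-6,-1,-0.7,0,-9,-1.3,-0.8,0,-10,-1.5,-0.9,0,-10,-1.5,-0.9,0,-10]
}}

```text
clock: 4.52
position: [0.5882, 0.1011, 0.1108]
ee_rot: [0.0, 0.981, 0.194, 0.006]
contact_force: [10.7, 1.9, -2.9]
width: 0.0001
gripper_force: 4.8
```

{"name": "apply_moves", "arguments": {
  "steps": [-0.2,-0.1,0,0,-0.3,-0.1,0,0,-0.3,-0.1,0,0]
}}

```text
clock: 4.77
position: [0.5882, 0.1011, 0.111]
ee_rot: [0.0, 0.981, 0.194, 0.01]
contact_force: [15.1, 5.2, -8.4]
width: 0.0001
gripper_force: 7.7
```

Force climbs to 15 N with no further motion, so the strap is at its stop. Backing off and rising.

{"name": "apply_moves", "arguments": {
  "steps": [0.8,0.3,0,0,1.5,0.6,0,0,2,0.8,2,0,2,0.8,5,0,2,0.8,8,0,2,0.8,11,0,5,5,12,0,5,8,12,0]
}}

```text
clock: 5.43
position: [0.6331, 0.1782, 0.2333]
ee_rot: [0.001, 0.981, 0.192, 0.004]
contact_force: [1.2, 0.5, -1.3]
width: -0.0001
gripper_force: 0.0
```

{"name": "apply_moves", "arguments": {
  "steps": [0,4,0,0,0,8,0,0,0,8,0,0]
}}

```text
clock: 5.68
position: [0.6282, 0.2672, 0.2287]
ee_rot: [-0.003, 0.98, 0.197, -0.001]
contact_force: [0.2, -0.1, 0.4]
width: -0.0001
gripper_force: 0.0
```

Run:
```python
from h import *
s=get_state();print(s["clock"],s["position"],s["contact_force"])
i=get_image("top")[:,:,::-1];j=get_image("side")[:,:,::-1]
cv2.imwrite("pics/ti.png",i);cv2.imwrite("pics/sj.png",j)
cv2.imwrite("pics/d.png",cv2.resize(np.hstack([i[140:260,210:350],j[170:290,260:400]]),(800,343)))
```

```text
5.6833 [0.6281611  0.26717363 0.22872799] [ 0.15662684 -0.05276673  0.36408602]
```

View pics/d.png

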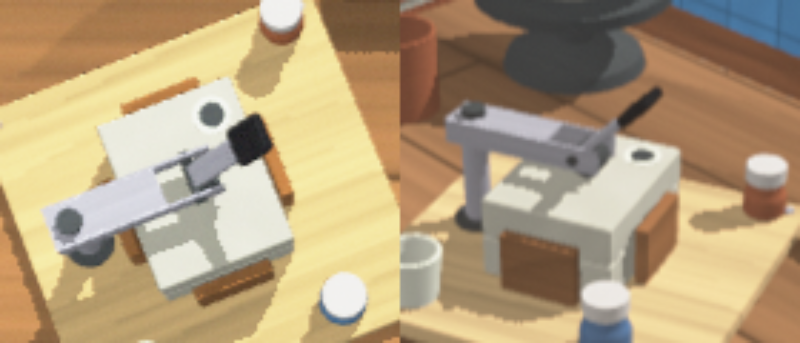

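The strap lies squarely across the mould with the lever up. The pad is at top px (297.5,189) and side px (344,207). Locating the pad precisely by its dark mask.

Run:
```python
from h import *
q={}
for n,f,(x0,x1,y0,y1) in(("top","ti",(285,310,178,200)),("side","sj",(330,356,198,220))):
    g=cv2.imread(f"pics/{f}.png").max(2)[y0:y1,x0:x1]; m=(g<75).astype(np.uint8)
    k,l,st,ce=cv2.connectedComponentsWithStats(m); i=1+st[1:,4].argmax(); q[n]=ce[i]+[x0,y0]; print(n,q[n],st[i])
o1,d1=ray("top",q["top"]);o2,d2=ray("side",q["side"])
t=np.linalg.lstsq(np.c_[d1,-d2],o2-o1,rcond=None)[0];a=o1+t[0]*d1;e=o2+t[1]*d2;p=(a+e)/2
piv=np.array([.5318,.1537]);v=p[:2]-piv;r=np.linalg.norm(v)
print(p,np.linalg.norm(a-e),r,np.degrees(np.arctan2(v[1],v[0])),"elev",np.degrees(np.arctan2(p[2]-.1145,r-.105)),np.hypot(p[2]-.1145,r-.105))
u=np.array([np.cos(np.radians(-68.1)),np.sin(np.radians(-68.1))])
for el in (45,35,25,15,5,0,-5,-10,-12):
    E=np.radians(el); R0=.105+.076*np.cos(E)-.005*np.sin(E); z=.1145+.076*np.sin(E)+.005*np.cos(E)
    print(el,(100*(piv+u*R0)).round(1),round(100*z,1))
```

```text
top [296.95930233 188.51744186] [  5   2  15  18 172]
side [343.30769231 207.21538462] [ 6  3 15 13 65]
[0.59174276 0.00732312 0.16638616] 0.0015312654045618042 0.15817498299829857 -67.73042175464677 elev 44.29716861641243 0.07429503804163883
45 [59.  1.] 17.2
35 [59.3  0.1] 16.2
25 [59.6 -0.6] 15.1
15 [59.8 -1.1] 13.9
5 [59.9 -1.4] 12.6
0 [59.9 -1.4] 12.0
-5 [59.9 -1.4] 11.3
-10 [59.9 -1.4] 10.6
-12 [59.9 -1.4] 10.4
```

The pad is 74 mm from the axle, 44° up, at yaw -67.7°, all consistent with the given sizes. Moving above it.

{"name": "apply_moves", "arguments": {
  "steps": [-0.6,-3.4,0,0,-1.2,-6.8,0,0,-1.8,-10.2,0,0,-2.5,-13.6,0,0,-3.2,-17,0,0,-3.8,-20.4,0,0,-4.5,-23.6,-1,0,-4.5,-23.6,-1.5,0]
}}

```text
clock: 6.45
position: [0.582, 0.0164, 0.214]
ee_rot: [0.002, 0.982, 0.191, -0.002]
contact_force: [-1.0, -0.5, -0.8]
width: -0.0001
gripper_force: 0.0
```

{"name": "apply_moves", "arguments": {
  "steps": [0,0,0,0,0,0,0,0,0,0,0,0]
}}

```text
clock: 6.7
position: [0.5846, 0.024, 0.2146]
ee_rot: [-0.0, 0.981, 0.194, 0.0]
contact_force: [0.4, 0.3, -0.8]
width: -0.0001
gripper_force: 0.0
```

Exactly above the pad. Now pushing down along the arc.

{"name": "apply_moves", "arguments": {
  "steps": [0,0,-2,0,0,0,-3.5,0,0,0,-4.3,0,0.2,-0.4,-4.8,0,0.3,-0.8,-5.3,0,0.5,-1.2,-5.9,0,0.6,-1.5,-6.4,0,0.6,-1.5,-6.4,0]
}}

```text
clock: 7.37
position: [0.5909, 0.0081, 0.1497]
ee_rot: [0.0, 0.981, 0.193, 0.0]
contact_force: [0.7, 0.2, -0.6]
width: -0.0003
gripper_force: 0.1
```

{"name": "apply_moves", "arguments": {
  "steps": [0.2,-0.3,-0.6,0,0.3,-0.6,-1.2,0,0.4,-0.9,-1.9,0,0.5,-1.3,-2.5,0,0.7,-1.7,-3.1,0,0.8,-2,-3.5,0,0.9,-2.3,-3.9,0,0.9,-2.3,-3.9,0]
}}

```text
clock: 8.03
position: [0.6001, -0.015, 0.1112]
ee_rot: [0.0, 0.981, 0.193, 0.001]
contact_force: [-0.2, 1.6, 2.9]
width: 0.0004
gripper_force: 1.3
```

{"name": "apply_moves", "arguments": {
  "steps": [0.1,-0.2,-0.3,0,0.1,-0.3,-0.5,0,0.1,-0.3,-0.8,0,0.1,-0.3,-1,0,0.1,-0.3,-1,0,0.1,-0.3,-1,0]
}}

```text
clock: 8.53
position: [0.6016, -0.0175, 0.106]
ee_rot: [0.001, 0.981, 0.193, 0.002]
contact_force: [-6.0, 3.3, 26.6]
width: -0.0
gripper_force: 12.4
```

{"name": "apply_moves", "arguments": {
  "steps": [0,0,-0.2,0,0,0,-0.3,0,0,0,-0.3,0,0,0,-0.3,0]
}}

```text
clock: 8.87
position: [0.6017, -0.0174, 0.1055]
ee_rot: [0.001, 0.981, 0.194, 0.003]
contact_force: [-9.6, 3.7, 39.0]
width: 0.0001
gripper_force: 18.4
```

{"name": "apply_moves", "arguments": {
  "steps": [0,0,2,0,0,0,5,0,0,0,8,0,0,0,11,0,0,4,12,0,0,8,12,0,1,12,12,0,2,16,12,0]
}}

```text
clock: 9.53
position: [0.6209, 0.1426, 0.2184]
ee_rot: [0.001, 0.981, 0.193, 0.001]
contact_force: [0.0, -1.0, 0.1]
width: 0.0001
gripper_force: 0.0
```

{"name": "apply_moves", "arguments": {
  "steps": [1,4,0,0,2,8,0,0,2,8,0,0,2,8,0,0,2,8,0,0]
}}

```text
clock: 9.95
position: [0.6405, 0.2216, 0.2172]
ee_rot: [0.001, 0.981, 0.194, -0.001]
contact_force: [-0.6, 0.0, 0.2]
width: -0.0002
gripper_force: 0.0
```

Run:
```python
from h import *
s=get_state();print(s["clock"],s["position"],s["contact_force"])
i=get_image("top")[:,:,::-1];j=get_image("side")[:,:,::-1]
cv2.imwrite("pics/ti2.png",i);cv2.imwrite("pics/sj2.png",j)
cv2.imwrite("pics/e.png",cv2.resize(np.hstack([i[140:260,210:350],j[170:290,260:400]]),(800,343)))
piv=np.array([.5318,.1537]);u=np.array([.373,-.928]);R0=.105+.074*np.cos(.1745);z=.1145-.074*np.sin(.1745)
for n in("top","side"): print(n,proj(n,[*(piv+u*R0),z+.005]))
```

```text
9.95 [0.64054367 0.22161447 0.21720191] [-0.58898566  0.00961802  0.24419514]
top [306.15462426 191.18541723]
side [350.1916822  231.35149339]
```

View pics/e.png

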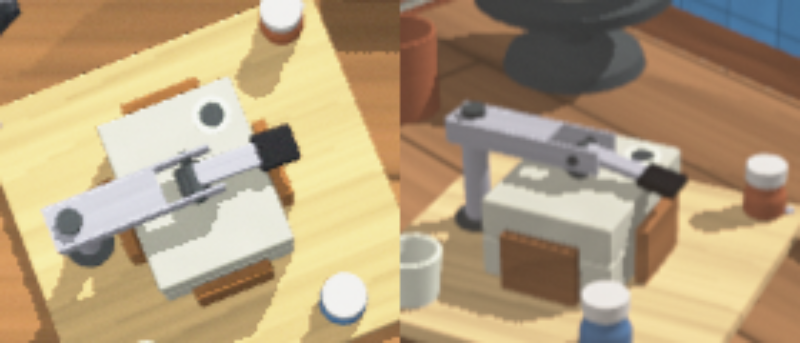

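The lever is fully down. The pad is at top (307,191) and side (351.5,233), within about 2 px of the prediction for 10° below level. The strap is square, the mould is seated and the robot is clear. Handing in.

```bash
python3 -c "
from rig import *
print(sign_off())"
```

```text
the job is handed in; nothing more can be done
None
```

I swung the strap to its stop across the mould, then pushed the cam lever fully down. I handed the job in at about 10 s with the robot clear; the last pictures match that end pose, but sign-off returned no verdict and the cam force on the mould wasn't measured directly.

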